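# Put the orange cheese to rest in its maturing case

## Robot

A 6-joint arm with a two-finger parallel gripper is mounted at the origin on the work surface. World frame = base frame: x ahead of the robot, y to its left, z up, the work surface at z = 0. Lengths are in m, angles in rad, forces in N, time in s.
With the tool pointing down it reaches from about 0.35 to 0.95 m from the base axis. Payload 17.4 kg.
Tool frame: the origin (TCP) lies between the finger pads; the fingertips stand 25 mm ahead of it and the grasp point (between the pads) lies 6 mm ahead of it; x points along the fingers, y is the direction in which the jaws open and shut, and the axes are right-handed (so a half turn about x gives the same grasp; the last joint's range is limited). The gripper opens to 93 mm and grips with 3 to 60 N. Pads are 15 mm wide; open, the fingers measure 128 mm over their backs; the gripper's body (75 mm by 188 mm) begins 65 mm behind the grasp point.
Start: joints at [1.064, 0.116, 1.442, -0, 1.584, -0.038], TCP at [0.305, 0.602, 0.244] pointing down, gripper open.
Joint ranges: [-2.83, 2.83], [-0.83, 2.19], [0.07, 2.5], [-1.14, 4.28], [0.01, 3], [-2.97, 2.97]. Speed limits (rad/s): [1.89, 1.89, 2.22, 3.14, 3.14, 3.14].

## Interface

Orientations are given as a 3x3 rotation matrix whose columns are the frame's x, y, z axes.
In Python, from rig import * gives the robot as it stands.
- The arm moves only by the tool jog_arm, never from a script. Its argument "moves" is text: rows parted by semicolons, each of 5 numbers parted by spaces: the shift along the tool's x, y, z in mm, then the turn about the tool's x in degrees, then the gripper command: -1 is shut, 1 is fully open, values between are in proportion. A call has exactly 5 rows; each row is the pose to reach, as a shift and turn from the pose commanded when the call began, along the tool's axes at that moment; what a row does not reach only later rows make up. A row lasts 1/10 s, in which the tool goes at most 50 mm and 8.59 degrees, less where a joint would pass 70% of its speed; a pose out of reach is approached as far as the arm can. A call with a gripper value outside its range is refused whole. The fingers move at their own pace and stop on an object; the grip force is fixed at half the most. Time passes only in rows, so rows that repeat a pose let the fingers close, or fill a call up. It gives the time, the measured TCP pose, the force and the opening at its end, in the units of the state.
- get_state(): the state, without advancing time (a new reading comes with each control period).
- camera(name): name is "scene" or "top" or "wrist"; returns a dict with "frame" (420x560x3 uint8, red, green, blue), "range_z" (420x560 float32, m along the optical axis (not along the pixel's ray), 0 where there is no reading), "mtx" (3x3 intrinsics, pixels), "eye" and "attitude" of the camera in the world; the wrist camera has in their place "mount" (4x4, takes a point from camera to tool coordinates, whose origin is the TCP and whose axes are the tool frame's). Camera axes: x right, y up, looking along -z (the intrinsics and any distortion apply to the point x, -y, -z); pixel columns grow to the right and rows downward; lengths in m; the calibration is good to about 2 mm. A picture is of the moment at which its call begins: read the wrist's pose just before it.
- close_job(): hands the job in, once; it reports no verdict.
The state is a dict: "t": time; "qpos": joint angles; "joint_vel": joint speeds; "tau": joint torques, N m; "ee_pos": TCP position; "tcp_rot": TCP orientation; "wrist_force": force on the tool from outside, world axes, zero at the start; "wrist_torque": the same for the moment, N m; "gripper_width": finger opening in m.
Only numpy, scipy, OpenCV 4.12 (cv2) and the standard library are available. Lean on these libraries where they do the work, as an engineer would, in place of code of your own. Each camera call takes 0.05 s, during which the arm holds its last target.

## Task

With the fingertips, gently push the drawer that holds the orange cheese fully shut, then push the vent shutter on top of that same case by its black tab, towards the robot's left, until it is fully open. Do not grasp, lift or touch any cheese, and leave the other two drawers, their shutters and everything else as they are.

Things in the scene. Friction and masses are not known exactly. Their poses are not given: they have to be found in the camera images.
- orange_case: fixed wooden maturing case whose drawer holds the orange cheese: 200 deep (x) x 150 wide (y) x 78 high; origin at the centre of its underside, its -x axis points out of its front towards the robot, +y to the robot's left. The three cases look alike but for the cheese, stand side by side in any order, turned up to 0.12 rad
- orange_drawer (a joint): opening of the drawer with the orange cheese (m): 0 fully shut against a firm stop, 0.12 fully out; it starts 0.077 to 0.105 out; slides along the case's x axis with 1 to 2 N of friction and stays where it is left (no spring, no latch)
- orange_drawer_front (a point): centre of the outer face of that drawer's flat front panel (no handle; panel 12 thick, 146 wide, 64 high, from 10 to 74 above the table; this point 42 above the table); moves with the drawer, axes as the case's
- orange_drawer_floor (a point): centre of the inner floor of that drawer (floor 163 x 116, walls 6 thick, 45 high from the drawer's underside, 39 above its floor), 16 above the table; axes as the case's
- orange_vent (a joint): position of the flat metal vent shutter on top of that case (m): grows as the shutter slides along the case's +y (robot's left); closed at 0 (starts 0 to 0.008), fully open at 0.05 against a firm stop; about 1 N of friction, stays where it is left
- orange_vent_tab (a point): centre of the black upright tab on that shutter: 50 long (x) x 8 thick (y), rises from 84 to 110 above the table, this point at 100; the shutter plate is 70 (x) x 60 (y) x 5, its top 84 above the table, the tab along its middle; closed, the tab stands 50 before and 35 to the right (-y) of the case's centre; axes as the case's
- orange_cheese: loose small round orange cheese, 64 in diameter, 36 high, about 0.12 kg, lying flat in its drawer; origin at the centre of its underside
- pale_case: fixed wooden maturing case whose drawer holds the pale yellow cheese: 200 deep (x) x 150 wide (y) x 78 high; origin at the centre of its underside, its -x axis points out of its front towards the robot, +y to the robot's left. The three cases look alike but for the cheese, stand side by side in any order, turned up to 0.12 rad
- pale_drawer (a joint): opening of the drawer with the pale yellow cheese (m): 0 fully shut against a firm stop, 0.12 fully out; it starts 0.077 to 0.105 out; slides along the case's x axis with 1 to 2 N of friction and stays where it is left (no spring, no latch)
- pale_drawer_front (a point): centre of the outer face of that drawer's flat front panel (no handle; panel 12 thick, 146 wide, 64 high, from 10 to 74 above the table; this point 42 above the table); moves with the drawer, axes as the case's
- pale_vent (a joint): position of the flat metal vent shutter on top of that case (m): grows as the shutter slides along the case's +y (robot's left); closed at 0 (starts 0 to 0.008), fully open at 0.05 against a firm stop; about 1 N of friction, stays where it is left
- pale_vent_tab (a point): centre of the black upright tab on that shutter: 50 long (x) x 8 thick (y), rises from 84 to 110 above the table, this point at 100; the shutter plate is 70 (x) x 60 (y) x 5, its top 84 above the table, the tab along its middle; closed, the tab stands 50 before and 35 to the right (-y) of the case's centre; axes as the case's
- pale_cheese: loose small round pale yellow cheese, 64 in diameter, 36 high, about 0.12 kg, lying flat in its drawer; origin at the centre of its underside
- brown_case: fixed wooden maturing case whose drawer holds the dark brown cheese: 200 deep (x) x 150 wide (y) x 78 high; origin at the centre of its underside, its -x axis points out of its front towards the robot, +y to the robot's left. The three cases look alike but for the cheese, stand side by side in any order, turned up to 0.12 rad
- brown_drawer (a joint): opening of the drawer with the dark brown cheese (m): 0 fully shut against a firm stop, 0.12 fully out; it starts 0.077 to 0.105 out; slides along the case's x axis with 1 to 2 N of friction and stays where it is left (no spring, no latch)
- brown_drawer_front (a point): centre of the outer face of that drawer's flat front panel (no handle; panel 12 thick, 146 wide, 64 high, from 10 to 74 above the table; this point 42 above the table); moves with the drawer, axes as the case's
- brown_vent (a joint): position of the flat metal vent shutter on top of that case (m): grows as the shutter slides along the case's +y (robot's left); closed at 0 (starts 0 to 0.008), fully open at 0.05 against a firm stop; about 1 N of friction, stays where it is left
- brown_vent_tab (a point): centre of the black upright tab on that shutter: 50 long (x) x 8 thick (y), rises from 84 to 110 above the table, this point at 100; the shutter plate is 70 (x) x 60 (y) x 5, its top 84 above the table, the tab along its middle; closed, the tab stands 50 before and 35 to the right (-y) of the case's centre; axes as the case's
- brown_cheese: loose small round dark brown cheese, 64 in diameter, 36 high, about 0.12 kg, lying flat in its drawer; origin at the centre of its underside
- hygrometer: loose white hygrometer, 24 x 60 x 50 high, standing on the rear of the top of the orange cheese's case; origin under its centre
- mould: loose white cheese mould (cup), 48 in diameter, 45 high, on the rear of the top of the pale cheese's case; origin under its centre
- jar: loose amber jar, 44 in diameter, 60 high, on the rear of the top of the brown cheese's case; origin under its centre
- brush: loose flat wooden-handled brush, about 200 long, under 30 high, lying on the table to the right of the cases
- trier: loose cheese iron (steel rod, 130 long, with a wooden cross handle 70 long, 16 high), lying on the table to the left of the cases
Mind the look-alikes: they are no part of the job. What is shaped like the orange_cheese but purple is not meant.

How it is judged:
By the outcome, as a careful person would: the job done as asked, in the order asked, and still so for the second after the job is handed in, with the robot touching nothing.
It also fails if it takes over 51 s, if anything falls off the work surface, if the arm or the gripper's body presses on something with over 40 N, if the wrist force passes 120 N, or if a joint passes its speed limit or range.

## Working session

There is one attempt and no reset: what is moved stays moved. The work goes in short steps, Python scripts to look and compute and a tool call to move; the robot and the scene stay as the last step left them, time stands still between calls to the robot, and variables do not carry over. Pictures are saved under pics/ and viewed, and the job is handed in when it is done.

Besides the shell and the picture viewer there is one more tool, called after "Emit:" as name(argument=value, ...) on one line, values as JSON. jog_arm: Moves the arm, as the interface text tells. Its arguments: {"type":"object","properties":{"moves":{"type":"string"}},"required":["moves"]}

```bash
mkdir -p pics; ls; python3 - <<'E'
from rig import *
import cv2,pickle,numpy as np
s=get_state(); print(s)
d={}
for n in ["scene","top"]:
    c=camera(n); d[n]=c
    cv2.imwrite(f"pics/{n}0.png",c["frame"][:,:,::-1]); print(n,c["mtx"],c["eye"],c["attitude"],[k for k in c])
pickle.dump(d,open("d0.pkl","wb"))
E
```

```text
pics
{'t': 0.0, 'qpos': array([ 1.06419521e+00,  1.16486902e-01,  1.44228705e+00,  4.08840522e-06,
        1.58400770e+00, -3.77854314e-02]), 'joint_vel': array([-6.55804067e-04,  5.07573086e-04, -9.94952136e-04, -1.19839391e-03,
       -2.11787722e-05, -1.17461632e-03]), 'tau': array([-5.06280867e-04, -7.21270752e+01, -6.22594857e+01,  7.80720566e-02,
        2.38595833e-02, -1.37738625e-04]), 'ee_pos': array([0.30489317, 0.6020084 , 0.24289102]), 'tcp_rot': array([[-5.80486774e-04,  4.51829678e-01,  8.92104033e-01],
       [-1.03767615e-03,  8.92103431e-01, -4.51830048e-01],
       [-9.99999293e-01, -1.18799644e-03, -4.90013634e-05]]), 'wrist_force': array([-1.27784077, -0.13807526,  0.44103019]), 'wrist_torque': array([ 0.03713893, -0.00592091, -0.00284472]), 'gripper_width': 0.0932066584690254}
scene [[471.04076858   0.         284.49899294]
 [  0.         471.04076858 207.53342924]
 [  0.           0.           1.        ]] [1.65019111 0.24514946 1.16629917] [[-0.24883892 -0.68378485  0.68594276]
 [ 0.96845301 -0.1854162   0.16649205]
 [ 0.01334015  0.70573303  0.70835226]] ['frame', 'range_z', 'mtx', 'eye', 'attitude']
top [[416.8409111    0.         287.02416905]
 [  0.         416.8409111  210.94487216]
 [  0.           0.           1.        ]] [ 0.34900596 -0.00435662  1.15454873] [[ 9.14892059e-03  9.74688109e-01 -2.23381707e-01]
 [-9.99957535e-01  9.16496730e-03 -9.64928761e-04]
 [ 1.10678145e-03  2.23381049e-01  9.74730569e-01]] ['frame', 'range_z', 'mtx', 'eye', 'attitude']
```

View pics/scene0.png

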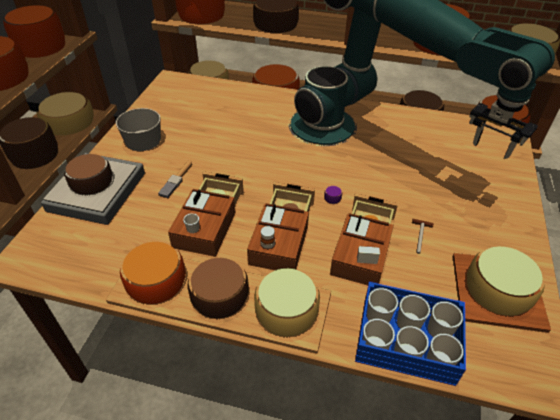

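View pics/top0.png

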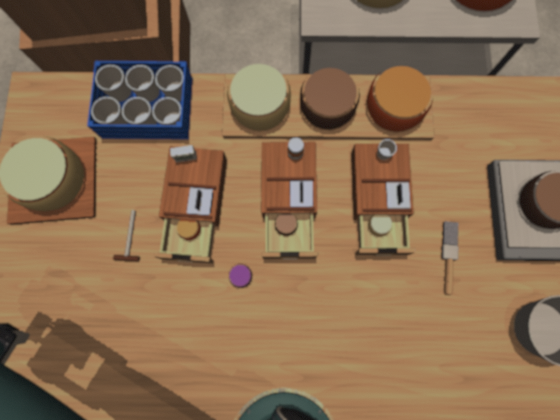

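The orange cheese (top px about 188,230) is in the leftmost case, with its shutter tab at about (199,201) and the white hygrometer at (182,152). The purple decoy is at (240,275). Next I'll measure the orange case.

```bash
cat > h.py <<'E'
import numpy as np,cv2,pickle
def cloud(c):
    K=c["mtx"];h,w=c["range_z"].shape
    u,v=np.meshgrid(np.arange(w),np.arange(h)); z=c["range_z"].astype(float)
    p=np.stack([(u-K[0,2])/K[0,0]*z,-(v-K[1,2])/K[1,1]*z,-z],-1)
    return p@np.array(c["attitude"]).T+np.array(c["eye"])
def ray(c,u,v,h):
    K=c["mtx"];d=np.array(c["attitude"])@np.array([(u-K[0,2])/K[0,0],-(v-K[1,2])/K[1,1],-1.])
    e=np.array(c["eye"]); return e+d*(h-e[2])/d[2]
E
python3 - <<'E'
from h import *
d=pickle.load(open("d0.pkl","rb"));c=d["top"];P=cloud(c)
f=c["frame"][130:270,140:250]
cv2.imwrite("pics/crop0.png",cv2.resize(f[:,:,::-1],None,fx=4.2,fy=4.2,interpolation=cv2.INTER_CUBIC))
m=np.zeros(P.shape[:2],np.uint8);m[140:265,150:232]=1
z=P[:,:,2]
print("table z",np.median(P[280:300,150:200,2]))
print("z hist",np.histogram(z[m>0],bins=np.arange(-.01,.15,.01)))
# case top: z~.078
t=((m>0)&(z>.07)&(z<.09)).astype(np.uint8)
xy=P[t>0][:,:2].astype(np.float32);print(len(xy))
r=cv2.minAreaRect(xy*1000);print("top rect incl drawer?",r)
# tab
t=(m>0)&(z>.095)&(z<.115);print("tabpts",P[t][:, :].round(3)[:40])
hsv=cv2.cvtColor(c["frame"],cv2.COLOR_RGB2HSV)
# dark tab
k=(m>0)&(hsv[:,:,2]<45);n,l,st,ce=cv2.connectedComponentsWithStats(k.astype(np.uint8))
for i in range(1,n):
    if st[i,4]>8: print("dark",st[i],ce[i],ray(c,*ce[i],.105))
s=(m>0)&(z>.07)
print("x range top",P[s][:,0].min(),P[s][:,0].max(),P[s][:,1].min(),P[s][:,1].max())
E
```

```text
table z -7.050770546601637e-05
z hist (array([1909, 1811,  975,  164,  167,  205,  616,   87, 2615, 1231,   64,
         88,   57,  203,   15]), array([-0.01,  0.  ,  0.01,  0.02,  0.03,  0.04,  0.05,  0.06,  0.07,
        0.08,  0.09,  0.1 ,  0.11,  0.12,  0.13,  0.14]))
3846
top rect incl drawer? ((620.79833984375, 259.2699890136719), (152.63929748535156, 307.0083312988281), 85.720703125)
tabpts [[0.76  0.246 0.112]
 [0.756 0.245 0.114]
 [0.759 0.245 0.1  ]
 [0.755 0.245 0.103]
 [0.753 0.245 0.102]
 [0.748 0.243 0.107]
 [0.745 0.243 0.108]
 [0.75  0.243 0.095]
 [0.74  0.249 0.114]
 [0.74  0.244 0.113]
 [0.744 0.244 0.103]
 [0.746 0.243 0.096]
 [0.737 0.254 0.114]
 [0.738 0.252 0.112]
 [0.737 0.249 0.114]
 [0.738 0.248 0.11 ]
 [0.739 0.245 0.107]
 [0.74  0.243 0.105]
 [0.743 0.243 0.097]
 [0.734 0.27  0.113]
 [0.733 0.267 0.115]
 [0.734 0.265 0.112]
 [0.735 0.263 0.11 ]
 [0.735 0.26  0.11 ]
 [0.735 0.258 0.11 ]
 [0.736 0.255 0.109]
 [0.736 0.253 0.109]
 [0.738 0.252 0.103]
 [0.738 0.249 0.104]
 [0.739 0.247 0.101]
 [0.738 0.244 0.103]
 [0.732 0.297 0.111]
 [0.731 0.286 0.113]
 [0.731 0.283 0.114]
 [0.733 0.282 0.109]
 [0.732 0.279 0.11 ]
 [0.732 0.276 0.112]
 [0.734 0.274 0.107]
 [0.734 0.272 0.105]
 [0.735 0.27  0.104]]
dark [197 192   3  16  25] [198.12 200.28] [0.61578402 0.22788234 0.105     ]
dark [173 256  16   3  31] [180.51612903 256.96774194] [0.46809476 0.2638422  0.105     ]
x range top 0.34900595623804376 0.776800847461403 -0.004356620766107365 0.3411351146692354
```

View pics/crop0.png

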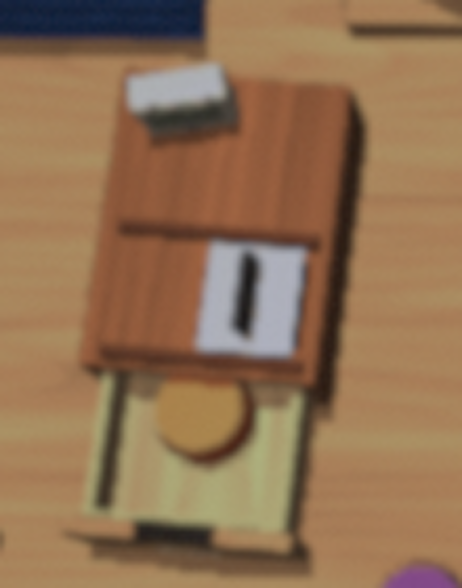

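```bash
python3 - <<'E'
from h import *
d=pickle.load(open("d0.pkl","rb"));c=d["top"];P=cloud(c);z=P[:,:,2]
g=lambda a,b,h:ray(c,140+a/4.2-.4,130+b/4.2-.4,h)
for n,a,b,h in [("FL",80,368,.078),("FR",318,388,.078),("RR",352,92,.078),("RL",128,68,.078),("panL",68,532,.074),("panR",303,555,.074),("tabrear",250,252,.11),("tabfront",241,335,.11)]:
    print(n,g(a,b,h).round(4))
m=np.zeros(z.shape,bool);m[140:232,150:232]=1
t=m&(abs(z-.078)<.004)&(P[:,:,0]>.565)
r=cv2.minAreaRect((P[t][:,:2]*1000).astype(np.float32));print(r,cv2.boxPoints(r))
m[:]=0;m[235:268,150:232]=1
t=m&(z>.066)&(z<.08); p=P[t]; print(len(p)); r=cv2.minAreaRect((p[:,:2]*1000).astype(np.float32));print(r,cv2.boxPoints(r))
S=d["scene"];Q=cloud(S);zq=Q[:,:,2]
t=(zq>.066)&(zq<.08)&(Q[:,:,0]>.40)&(Q[:,:,0]<.52)&(Q[:,:,1]>.15)&(Q[:,:,1]<.36);p=Q[t];print(len(p),p.min(0),p.max(0));
r=cv2.minAreaRect((p[:,:2]*1000).astype(np.float32));print(cv2.boxPoints(r))
t=(zq>.074)&(zq<.0805)&(Q[:,:,0]>.53)&(Q[:,:,0]<.82)&(Q[:,:,1]>.15)&(Q[:,:,1]<.36);p=Q[t]
r=cv2.minAreaRect((p[:,:2]*1000).astype(np.float32));print(r,cv2.boxPoints(r))
t=(zq>.1)&(zq<.113)&(Q[:,:,0]>.53)&(Q[:,:,0]<.68)&(Q[:,:,1]>.15)&(Q[:,:,1]<.36);p=Q[t];print("tab",p.mean(0),p.min(0),p.max(0))
E
```

```text
FL [0.5755 0.3354 0.078 ]
FR [0.5641 0.1852 0.078 ]
RR [0.7611 0.1724 0.078 ]
RL [0.7763 0.3196 0.078 ]
panL [0.4728 0.336  0.074 ]
panR [0.46   0.1902 0.074 ]
tabrear [0.6432 0.2258 0.11  ]
tabfront [0.5904 0.2283 0.11  ]
((673.3638305664062, 254.13641357421875), (150.85093688964844, 201.21493530273438), 85.99298858642578) [[567.7317  185.92563]
 [768.4547  171.86502]
 [778.996   322.3472 ]
 [578.27295 336.4078 ]]
280
((474.27227783203125, 269.315185546875), (144.50326538085938, 13.146367073059082), 85.46549224853516) [[462.00748 197.80939]
 [475.1127  196.77002]
 [486.53708 340.82098]
 [473.43185 341.86035]]
185 [0.46145478 0.20025336 0.06628426] [0.49177053 0.3454218  0.07939571]
[[458.95227 201.28693]
 [481.54297 199.25867]
 [494.56952 344.349  ]
 [471.97882 346.37726]]
((673.866943359375, 257.71905517578125), (149.62550354003906, 204.07455444335938), 85.36603546142578) [[566.1191  191.39441]
 [769.52655 174.90729]
 [781.6148  324.0437 ]
 [578.20734 340.53082]]
tab [0.62368682 0.23207613 0.10881155] [0.59277614 0.22701352 0.10205023] [0.64812039 0.23711208 0.11294545]
```

The measurements agree: case centre is about (0.6735, 0.255), yaw is about -0.075, and the 200x150 footprint matches. The drawer front is at about (0.467, 0.269), so it's open about 0.095. Next I'll close the fingers and move above the spot in front of the drawer.

Emit:
jog_arm(moves="0 -28 30 -5 -1; 0 -58 60 -10 -1; 0 -88 92 -15 -1; 0 -118 124 -20 -1; 0 -145 152 -22.6 -1")

```text
t: 0.6
ee_pos: [0.3753, 0.4023, 0.2433]
tcp_rot: [[-0.0, 0.071, 0.997], [-0.0, 0.997, -0.071], [-1.0, -0.0, -0.0]]
wrist_force: [0.2, 0.2, 0.2]
gripper_width: 0.0575
```

```bash
cat > s.py <<'E'
from rig import *
import numpy as np,sys
s=get_state();p=np.array(s["ee_pos"]);R=np.array(s["tcp_rot"])
print(s["t"],p.round(4),"yaw",np.arctan2(-R[0,1],R[1,1]).round(4),"F",s["wrist_force"].round(2),s["gripper_width"])
if len(sys.argv)>3:
    t=np.array([float(a) for a in sys.argv[1:4]]); print("tool shift mm",(R.T@(t-p)*1000).round(1))
E
python3 s.py 0.422 0.272 0.067
```

```text
0.6 [0.3753 0.4023 0.2433] yaw -0.0709 F [0.24 0.22 0.24] 0.05753478736878186
tool shift mm [ 176.4 -126.6   55.8]
```

Emit:
jog_arm(moves="0 -32 14 0 -1; 0 -64 28 0 -1; 0 -96 42 0 -1; 0 -127 56 0 -1; 20 -127 56 0 -1")

```text
t: 1.1
ee_pos: [0.4231, 0.2709, 0.2257]
tcp_rot: [[0.004, 0.077, 0.997], [0.001, 0.997, -0.077], [-1.0, 0.001, 0.003]]
wrist_force: [1.4, 0.1, -0.7]
gripper_width: 0.0175
```

Emit:
jog_arm(moves="35 0 0 0 -1; 70 0 0 0 -1; 105 0 0 0 -1; 140 0 0 0 -1; 156 0 0 0 -1")

```text
t: 1.6
ee_pos: [0.4203, 0.2726, 0.0645]
tcp_rot: [[-0.003, 0.074, 0.997], [-0.002, 0.997, -0.074], [-1.0, -0.002, -0.003]]
wrist_force: [0.0, 0.3, 1.2]
gripper_width: 0.0004
```

```bash
python3 s.py 0.422 0.272 0.067; python3 - <<'E'
from rig import *
import cv2
c=camera("top");cv2.imwrite("pics/top1.png",cv2.resize(c["frame"][120:330,100:290,::-1],None,fx=2.8,fy=2.8,interpolation=cv2.INTER_CUBIC))
E
```

```text
1.6 [0.4203 0.2726 0.0645] yaw -0.0744 F [0.02 0.32 1.15] 0.00043446544093916667
tool shift mm [-2.5 -0.5  1.8]
```

View pics/top1.png

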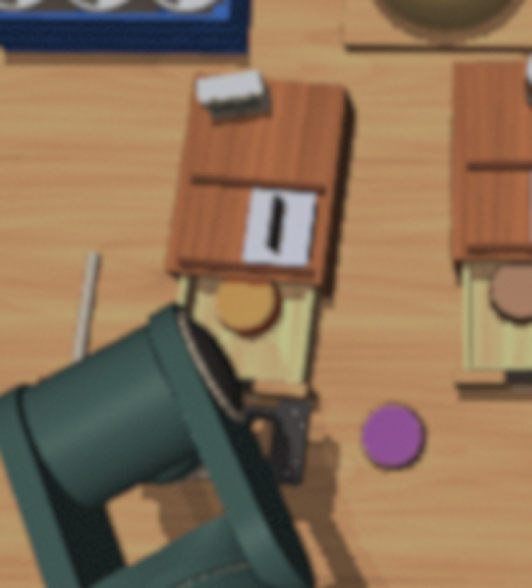

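The gripper body at crop (275,440) stands just in front of the drawer's front panel, and nothing has been touched. Now a slow approach.

Emit:
jog_arm(moves="0 0 5 0 -1; 0 0 10 0 -1; 0 0 15 0 -1; 0 0 20 0 -1; 0 0 25 0 -1")

```text
t: 2.15
ee_pos: [0.4472, 0.2715, 0.0684]
tcp_rot: [[0.001, 0.074, 0.997], [0.0, 0.997, -0.074], [-1.0, 0.001, 0.001]]
wrist_force: [0.3, 0.7, 0.3]
gripper_width: 0.0007
```

Emit:
jog_arm(moves="0 0 3 0 -1; 0 0 6 0 -1; 0 0 9 0 -1; 0 0 12 0 -1; 0 0 15 0 -1")

```text
t: 2.65
ee_pos: [0.4614, 0.2704, 0.0676]
tcp_rot: [[-0.0, 0.074, 0.997], [-0.0, 0.997, -0.074], [-1.0, -0.0, -0.0]]
wrist_force: [-2.4, 0.2, 1.2]
gripper_width: 0.0001
```

Emit:
jog_arm(moves="0 0 3 0 -1; 0 0 6 0 -1; 0 0 9 0 -1; 0 0 12 0 -1; 0 0 15 0 -1")

```text
t: 3.15
ee_pos: [0.4766, 0.2692, 0.0676]
tcp_rot: [[-0.0, 0.074, 0.997], [-0.0, 0.997, -0.074], [-1.0, -0.0, -0.0]]
wrist_force: [-1.5, -1.6, 0.6]
gripper_width: 0.0004
```

Emit:
jog_arm(moves="0 0 3 0 -1; 0 0 6 0 -1; 0 0 9 0 -1; 0 0 12 0 -1; 0 0 15 0 -1")

```text
t: 3.65
ee_pos: [0.4916, 0.2681, 0.0676]
tcp_rot: [[-0.0, 0.074, 0.997], [-0.0, 0.997, -0.074], [-1.0, -0.0, 0.0]]
wrist_force: [-1.9, -1.4, -0.0]
gripper_width: 0.0006
```

```bash
python3 s.py ; python3 - <<'E'
from rig import *
import cv2
c=camera("top");cv2.imwrite("pics/top2.png",cv2.resize(c["frame"][120:330,100:290,::-1],None,fx=2.8,fy=2.8,interpolation=cv2.INTER_CUBIC))
c=camera("scene");cv2.imwrite("pics/sc2.png",cv2.resize(c["frame"][150:290,290:440,::-1],None,fx=4,fy=4,interpolation=cv2.INTER_CUBIC))
E
```

```text
3.65 [0.4916 0.2681 0.0676] yaw -0.0744 F [-1.94 -1.42 -0.01] 0.0006470383758240592
```

View pics/sc2.png

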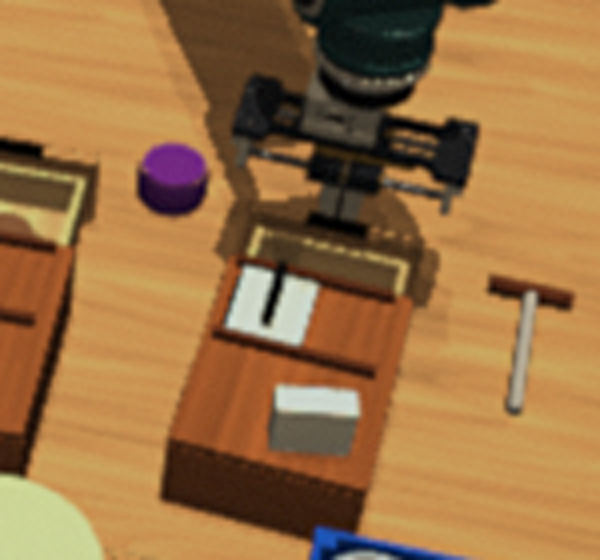

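The closed fingertips meet the panel centre at crop (340,215) and the drawer is sliding at about 2 N. I'll carry on.

Emit:
jog_arm(moves="0 0 3 0 -1; 0 0 6 0 -1; 0 0 9 0 -1; 0 0 12 0 -1; 0 0 15 0 -1")

```text
t: 4.25
ee_pos: [0.5065, 0.267, 0.0677]
tcp_rot: [[0.0, 0.074, 0.997], [0.0, 0.997, -0.074], [-1.0, 0.0, 0.0]]
wrist_force: [-1.4, 0.5, 1.0]
gripper_width: 0.0007
```

Emit:
jog_arm(moves="0 0 3 0 -1; 0 0 6 0 -1; 0 0 9 0 -1; 0 0 12 0 -1; 0 0 15 0 -1")

```text
t: 4.75
ee_pos: [0.5215, 0.2659, 0.0676]
tcp_rot: [[0.0, 0.074, 0.997], [-0.0, 0.997, -0.074], [-1.0, -0.0, 0.0]]
wrist_force: [-1.8, -0.1, 0.5]
gripper_width: 0.0004
```

Emit:
jog_arm(moves="0 0 3 0 -1; 0 0 6 0 -1; 0 0 9 0 -1; 0 0 12 0 -1; 0 0 14 0 -1")

```text
t: 5.25
ee_pos: [0.5355, 0.2648, 0.0677]
tcp_rot: [[0.0, 0.074, 0.997], [-0.0, 0.997, -0.074], [-1.0, -0.0, 0.0]]
wrist_force: [-1.7, 0.0, 0.8]
gripper_width: 0.0003
```

Emit:
jog_arm(moves="0 0 1 0 -1; 0 0 2 0 -1; 0 0 3 0 -1; 0 0 4 0 -1; 0 0 5 0 -1")

```text
t: 5.75
ee_pos: [0.5402, 0.2645, 0.0677]
tcp_rot: [[0.0, 0.074, 0.997], [-0.0, 0.997, -0.074], [-1.0, -0.0, 0.0]]
wrist_force: [-1.6, -0.1, 1.4]
gripper_width: 0.0004
```

Emit:
jog_arm(moves="0 0 1 0 -1; 0 0 2 0 -1; 0 0 3 0 -1; 0 0 4 0 -1; 0 0 5 0 -1")

```text
t: 6.25
ee_pos: [0.5452, 0.2641, 0.0676]
tcp_rot: [[-0.0, 0.074, 0.997], [-0.0, 0.997, -0.074], [-1.0, -0.0, -0.0]]
wrist_force: [-1.3, -0.1, 0.2]
gripper_width: 0.0007
```

Emit:
jog_arm(moves="0 0 1 0 -1; 0 0 2 0 -1; 0 0 3 0 -1; 0 0 4 0 -1; 0 0 4 0 -1")

```text
t: 6.75
ee_pos: [0.5493, 0.2639, 0.0676]
tcp_rot: [[0.0, 0.074, 0.997], [0.0, 0.997, -0.074], [-1.0, 0.0, 0.0]]
wrist_force: [-1.2, 0.8, 0.2]
gripper_width: 0.0006
```

Emit:
jog_arm(moves="0 0 0.5 0 -1; 0 0 1 0 -1; 0 0 1.5 0 -1; 0 0 2 0 -1; 0 0 2 0 -1")

```text
t: 7.25
ee_pos: [0.5512, 0.2637, 0.0677]
tcp_rot: [[0.0, 0.074, 0.997], [0.0, 0.997, -0.074], [-1.0, 0.0, 0.0]]
wrist_force: [-1.0, 0.8, 0.4]
gripper_width: 0.0005
```

Emit:
jog_arm(moves="0 0 0.5 0 -1; 0 0 1 0 -1; 0 0 1.5 0 -1; 0 0 2 0 -1; 0 0 2 0 -1")

```text
t: 7.75
ee_pos: [0.5527, 0.2636, 0.0676]
tcp_rot: [[-0.001, 0.074, 0.997], [0.0, 0.997, -0.074], [-1.0, -0.0, -0.001]]
wrist_force: [-5.5, 0.5, 2.5]
gripper_width: 0.0003
```

```bash
python3 s.py ; python3 - <<'E'
from rig import *
import cv2
c=camera("scene");cv2.imwrite("pics/sc3.png",cv2.resize(c["frame"][150:290,290:440,::-1],None,fx=4,fy=4,interpolation=cv2.INTER_CUBIC))
E
```

```text
7.75 [0.5527 0.2636 0.0676] yaw -0.0743 F [-5.48  0.55  2.47] 0.0003393638111321164
```

View pics/sc3.png

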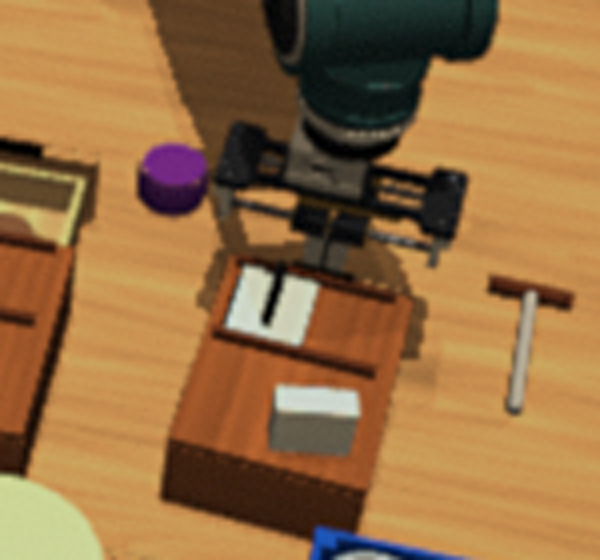

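The drawer looks shut and the force has jumped to 5.5 N, right at the predicted TCP x of about 0.553. I'll press slightly more to confirm the stop.

Emit:
jog_arm(moves="0 0 0.5 0 -1; 0 0 1 0 -1; 0 0 1.5 0 -1; 0 0 1.5 0 -1; 0 0 1.5 0 -1")

```text
t: 8.3
ee_pos: [0.5528, 0.2636, 0.0676]
tcp_rot: [[-0.005, 0.074, 0.997], [-0.0, 0.997, -0.074], [-1.0, -0.001, -0.004]]
wrist_force: [-21.9, 0.2, 10.8]
gripper_width: 0.0005
```

The drawer is against its firm stop (22 N, no motion). I'll back off, rise, and go to the right side of the tab.

Emit:
jog_arm(moves="0 0 -4 0 -1; 0 0 -14 0 -1; 0 0 -30 0 -1; -40 0 -35 0 -1; -80 0 -35 0 -1")

```text
t: 8.8
ee_pos: [0.5182, 0.2658, 0.1478]
tcp_rot: [[-0.002, 0.074, 0.997], [-0.001, 0.997, -0.074], [-1.0, -0.001, -0.002]]
wrist_force: [0.4, 0.1, 0.5]
gripper_width: 0.0003
```

Emit:
jog_arm(moves="-20 -20 0 0 -1; -30 -50 25 0 -1; -30 -70 60 0 -1; -30 -71 100 0 -1; -30 -71 100 0 -1")

```text
t: 9.3
ee_pos: [0.6168, 0.1864, 0.1767]
tcp_rot: [[-0.0, 0.077, 0.997], [-0.001, 0.997, -0.077], [-1.0, -0.001, 0.0]]
wrist_force: [-0.6, -0.1, -0.2]
gripper_width: 0.0005
```

```bash
python3 s.py 0.6184 0.190 0.119; python3 - <<'E'
from rig import *
import cv2
c=camera("scene");cv2.imwrite("pics/sc4.png",cv2.resize(c["frame"][150:290,290:440,::-1],None,fx=4,fy=4,interpolation=cv2.INTER_CUBIC))
c=camera("top");cv2.imwrite("pics/top4.png",cv2.resize(c["frame"][120:330,100:290,::-1],None,fx=2.8,fy=2.8,interpolation=cv2.INTER_CUBIC))
E
```

```text
9.3 [0.6168 0.1864 0.1767] yaw -0.0766 F [-0.62 -0.05 -0.22] 0.0004877547365556172
tool shift mm [57.7  3.7  1.4]
```

View pics/sc4.png

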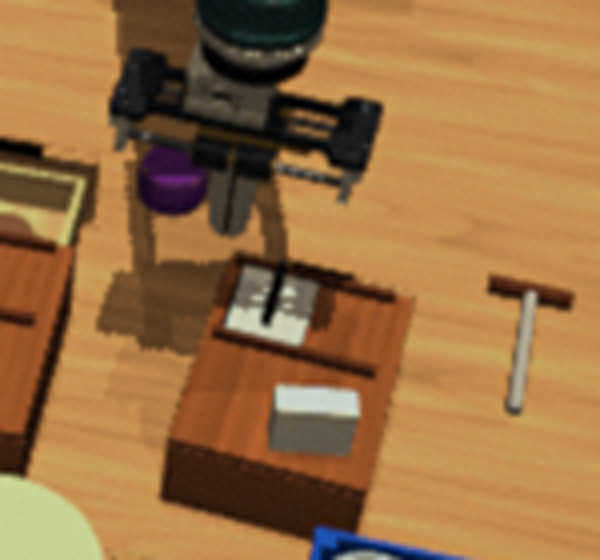

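View pics/top4.png

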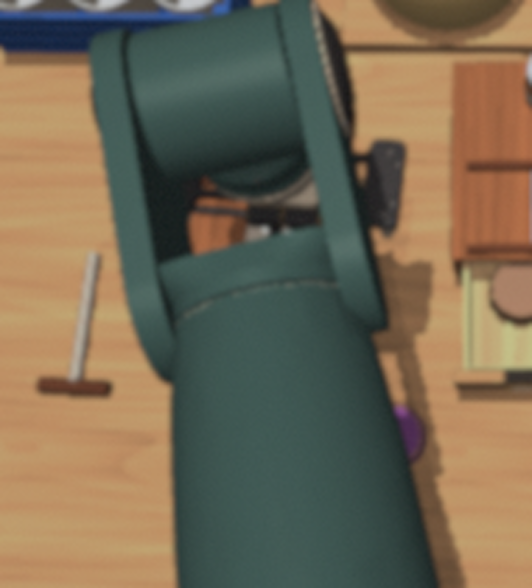

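```bash
python3 - <<'E'
from h import *
d=pickle.load(open("d0.pkl","rb"));c=d["scene"];K=c["mtx"]
for p in [(.6168,.1864,.1517),(.6168,.1900,.094),(.6215,.2265,.11)]:
    q=np.array(c["attitude"]).T@(np.array(p)-c["eye"]);u=K[0,2]+K[0,0]*q[0]/-q[2];v=K[1,2]+K[1,1]*q[1]/q[2]
    print(p,(u-290)*4,(v-150)*4)
E
```

```text
(0.6168, 0.1864, 0.1517) 222.76028065978153 228.2012970594442
(0.6168, 0.19, 0.094) 219.5533316974686 281.0304813563405
(0.6215, 0.2265, 0.11) 267.45126396177557 280.05688476847
```

The projected fingertip (223,228) and tab (267,280) match the picture, so the calibration holds. Next I'll descend beside the tab.

Emit:
jog_arm(moves="15 1 1 0 -1; 30 2 1 0 -1; 45 2 1 0 -1; 55 2 1 0 -1; 57 2 1 0 -1")

```text
t: 9.9
ee_pos: [0.6144, 0.1897, 0.1186]
tcp_rot: [[-0.002, 0.074, 0.997], [-0.001, 0.997, -0.074], [-1.0, -0.001, -0.002]]
wrist_force: [0.7, -0.7, 0.9]
gripper_width: 0.0003
```

```bash
python3 s.py 0.6184 0.190 0.119; python3 - <<'E'
from rig import *
import cv2
c=camera("scene");cv2.imwrite("pics/sc5.png",cv2.resize(c["frame"][170:270,300:420,::-1],None,fx=5,fy=5,interpolation=cv2.INTER_CUBIC))
E
```

```text
9.9 [0.6144 0.1897 0.1186] yaw -0.074 F [ 0.66 -0.72  0.85] 0.0003289394389616448
tool shift mm [-0.4  0.6  3.9]
```

View pics/sc5.png

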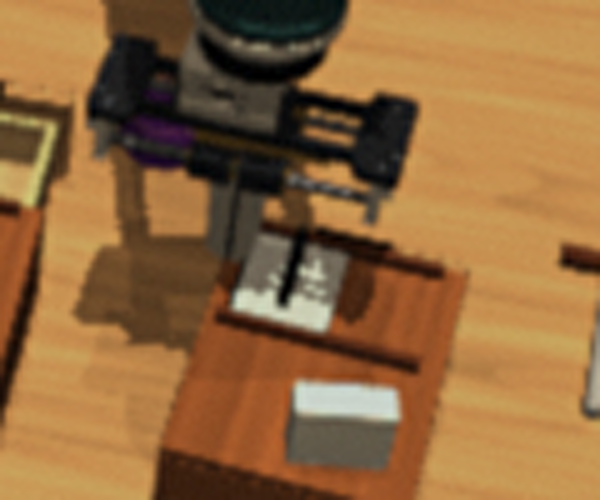

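The fingertips at (230,255) hang just above the plate's right edge, to the right of the tab (292,268) and clear of it. Now I'll push left.

Emit:
jog_arm(moves="0 2 3 0 -1; 0 4 4 0 -1; 0 6 4 0 -1; 0 8 4 0 -1; 0 10 4 0 -1")

```text
t: 10.45
ee_pos: [0.6201, 0.1996, 0.1208]
tcp_rot: [[0.0, 0.074, 0.997], [0.0, 0.997, -0.074], [-1.0, 0.0, 0.0]]
wrist_force: [-0.4, -0.7, -0.4]
gripper_width: 0.0003
```

Emit:
jog_arm(moves="0 2 0 0 -1; 0 4 0 0 -1; 0 6 0 0 -1; 0 8 0 0 -1; 0 10 0 0 -1")

```text
t: 10.95
ee_pos: [0.6208, 0.2095, 0.1206]
tcp_rot: [[-0.0, 0.074, 0.997], [-0.0, 0.997, -0.074], [-1.0, -0.0, -0.0]]
wrist_force: [-0.3, -0.7, -0.1]
gripper_width: 0.0008
```

Emit:
jog_arm(moves="0 2 0 0 -1; 0 4 0 0 -1; 0 6 0 0 -1; 0 8 0 0 -1; 0 10 0 0 -1")

```text
t: 11.45
ee_pos: [0.6215, 0.2195, 0.1206]
tcp_rot: [[-0.0, 0.074, 0.997], [-0.0, 0.997, -0.074], [-1.0, -0.0, -0.0]]
wrist_force: [-0.1, -1.6, -0.5]
gripper_width: 0.0006
```

```bash
python3 s.py; python3 - <<'E'
from rig import *
import cv2
c=camera("scene");cv2.imwrite("pics/sc6.png",cv2.resize(c["frame"][170:270,300:420,::-1],None,fx=5,fy=5,interpolation=cv2.INTER_CUBIC))
E
```

```text
11.45 [0.6215 0.2195 0.1206] yaw -0.0744 F [-0.07 -1.58 -0.49] 0.0006343221103990251
```

View pics/sc6.png

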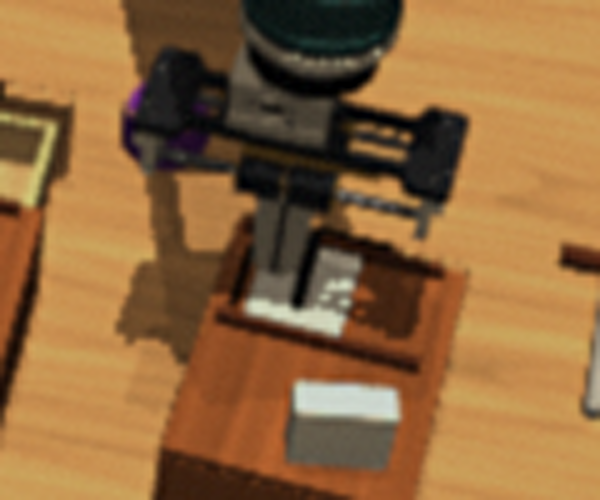

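The finger pushes the tab at (302,280) and the plate has moved left at about 1.5 N.

Emit:
jog_arm(moves="0 2 0 0 -1; 0 4 0 0 -1; 0 6 0 0 -1; 0 8 0 0 -1; 0 10 0 0 -1")

```text
t: 12.0
ee_pos: [0.6223, 0.2295, 0.1206]
tcp_rot: [[0.0, 0.074, 0.997], [-0.0, 0.997, -0.074], [-1.0, -0.0, 0.0]]
wrist_force: [0.6, -1.4, -0.0]
gripper_width: 0.0002
```

Emit:
jog_arm(moves="0 2 0 0 -1; 0 4 0 0 -1; 0 6 0 0 -1; 0 8 0 0 -1; 0 10 0 0 -1")

```text
t: 12.5
ee_pos: [0.623, 0.2394, 0.1207]
tcp_rot: [[0.0, 0.074, 0.997], [-0.0, 0.997, -0.074], [-1.0, -0.0, 0.0]]
wrist_force: [0.2, -2.5, -0.3]
gripper_width: 0.0003
```

Emit:
jog_arm(moves="0 1 0 0 -1; 0 2 0 0 -1; 0 3 0 0 -1; 0 4 0 0 -1; 0 5 0 0 -1")

```text
t: 13.0
ee_pos: [0.6234, 0.2443, 0.1207]
tcp_rot: [[0.0, 0.074, 0.997], [0.0, 0.997, -0.074], [-1.0, 0.0, 0.0]]
wrist_force: [0.6, -1.7, -0.6]
gripper_width: 0.0003
```

Emit:
jog_arm(moves="0 1 0 0 -1; 0 2 0 0 -1; 0 3 0 0 -1; 0 4 0 0 -1; 0 4 0 0 -1")

```text
t: 13.5
ee_pos: [0.6236, 0.2484, 0.1206]
tcp_rot: [[-0.0, 0.074, 0.997], [0.0, 0.997, -0.074], [-1.0, 0.0, -0.0]]
wrist_force: [0.1, -0.7, 0.2]
gripper_width: 0.0003
```

Emit:
jog_arm(moves="0 0.7 0 0 -1; 0 1.4 0 0 -1; 0 2.1 0 0 -1; 0 2.5 0 0 -1; 0 2.5 0 0 -1")

```text
t: 14.0
ee_pos: [0.6239, 0.2508, 0.1207]
tcp_rot: [[-0.0, 0.074, 0.997], [0.0, 0.997, -0.074], [-1.0, 0.0, -0.0]]
wrist_force: [-0.1, -1.4, -0.1]
gripper_width: 0.0003
```

Emit:
jog_arm(moves="0 0.5 0 0 -1; 0 1 0 0 -1; 0 1.5 0 0 -1; 0 2 0 0 -1; 0 2 0 0 -1")

```text
t: 14.5
ee_pos: [0.624, 0.2528, 0.1206]
tcp_rot: [[-0.0, 0.074, 0.997], [0.0, 0.997, -0.074], [-1.0, 0.0, -0.0]]
wrist_force: [0.2, -0.6, -0.2]
gripper_width: 0.0004
```

Emit:
jog_arm(moves="0 0.5 0 0 -1; 0 1 0 0 -1; 0 1.5 0 0 -1; 0 2 0 0 -1; 0 2 0 0 -1")

```text
t: 15.0
ee_pos: [0.6242, 0.2548, 0.1206]
tcp_rot: [[-0.0, 0.074, 0.997], [0.0, 0.997, -0.074], [-1.0, 0.0, -0.0]]
wrist_force: [0.3, -0.5, -0.1]
gripper_width: 0.0006
```

Emit:
jog_arm(moves="0 0.5 0 0 -1; 0 1 0 0 -1; 0 1.5 0 0 -1; 0 2 0 0 -1; 0 2 0 0 -1")

```text
t: 15.5
ee_pos: [0.6243, 0.2559, 0.1206]
tcp_rot: [[-0.0, 0.075, 0.997], [-0.002, 0.997, -0.075], [-1.0, -0.002, -0.0]]
wrist_force: [-1.0, -8.1, 1.2]
gripper_width: 0.0005
```

```bash
python3 s.py; python3 - <<'E'
from rig import *
import cv2
c=camera("scene");cv2.imwrite("pics/sc7.png",cv2.resize(c["frame"][170:270,300:420,::-1],None,fx=5,fy=5,interpolation=cv2.INTER_CUBIC))
E
```

```text
15.5 [0.6243 0.2559 0.1206] yaw -0.0747 F [-1.03 -8.15  1.24] 0.0005302574151497238
```

View pics/sc7.png

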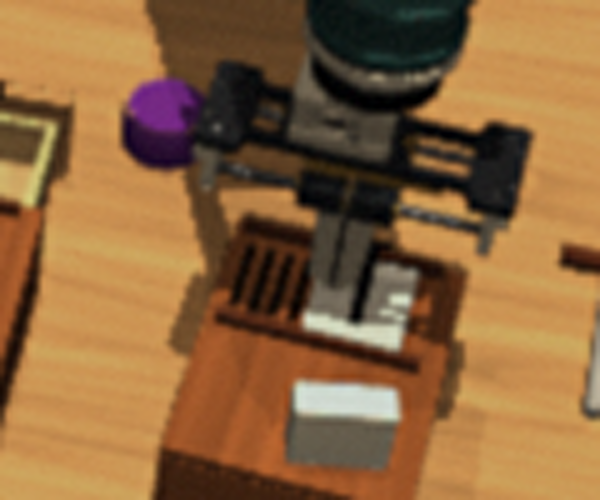

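Four open vent slots show at (240-300,280), and the force has jumped to 8 N. I'll press a little more to confirm the stop, then retreat.

Emit:
jog_arm(moves="0 0.5 0 0 -1; 0 1 0 0 -1; 0 1 0 0 -1; 0 1 0 0 -1; 0 1 0 0 -1")

```text
t: 16.05
ee_pos: [0.6243, 0.2562, 0.1206]
tcp_rot: [[-0.001, 0.075, 0.997], [-0.003, 0.997, -0.075], [-1.0, -0.003, -0.001]]
wrist_force: [-2.4, -13.8, 3.9]
gripper_width: 0.0006
```

Emit:
jog_arm(moves="0 -4 0 0 -1; 0 -10 0 0 -1; -25 -12 0 0 -1; -60 -12 0 0 -1; -100 -12 0 0 -1")

```text
t: 16.55
ee_pos: [0.623, 0.2455, 0.2209]
tcp_rot: [[-0.002, 0.074, 0.997], [-0.0, 0.997, -0.074], [-1.0, -0.0, -0.002]]
wrist_force: [0.0, -0.8, 0.4]
gripper_width: 0.0004
```

Emit:
jog_arm(moves="-20 0 -40 0 -1; -30 0 -80 0 -1; -30 0 -120 0 -1; -30 0 -160 0 -1; -30 0 -190 0 -1")

```text
t: 17.05
ee_pos: [0.432, 0.2598, 0.2508]
tcp_rot: [[0.0, 0.074, 0.997], [0.001, 0.997, -0.074], [-1.0, 0.001, 0.0]]
wrist_force: [-0.0, -0.5, -0.8]
gripper_width: 0.0009
```

Emit:
jog_arm(moves="0 40 0 0 -1; 0 80 0 0 -1; 0 120 0 0 -1; 0 160 0 0 -1; 0 160 0 0 -1")

```text
t: 17.55
ee_pos: [0.4454, 0.4227, 0.2496]
tcp_rot: [[-0.001, 0.072, 0.997], [0.0, 0.997, -0.072], [-1.0, 0.0, -0.001]]
wrist_force: [0.5, -1.7, 0.4]
gripper_width: 0.0006
```

```bash
python3 s.py; python3 - <<'E'
from rig import *
from h import *
d0=pickle.load(open("d0.pkl","rb"))
t=camera("top");s=camera("scene")
pickle.dump({"top":t,"scene":s},open("d1.pkl","wb"))
cv2.imwrite("pics/top8.png",t["frame"][:,:,::-1]);cv2.imwrite("pics/sc8.png",cv2.resize(s["frame"][150:290,160:440,::-1],None,fx=2.8,fy=2.8,interpolation=cv2.INTER_CUBIC))
P=cloud(t);z=P[:,:,2];m=np.zeros(z.shape,bool);m[205:245,150:232]=1
q=P[m&(z>.06)&(z<.08)];th=-.0745;R=np.array([[np.cos(th),-np.sin(th)],[np.sin(th),np.cos(th)]])
l=(q[:,:2]-[.6735,.255])@R;print("front local x",np.percentile(l[:,0],[0,1,5]))
Q=cloud(s);zq=Q[:,:,2];k=(zq>.1)&(zq<.113)&(Q[:,:,0]>.53)&(Q[:,:,0]<.68)&(Q[:,:,1]>.15)&(Q[:,:,1]<.36);p=Q[k];print("tab",p.mean(0),((p[:,:2]-[.6735,.255])@R).mean(0))
E
```

```text
17.55 [0.4454 0.4227 0.2496] yaw -0.0716 F [ 0.52 -1.68  0.44] 0.0005662596767484021
front local x [-0.11305321 -0.11257664 -0.111925  ]
tab [0.62832803 0.2763045  0.10830853] [-0.04663239  0.01788321]
```

View pics/top8.png

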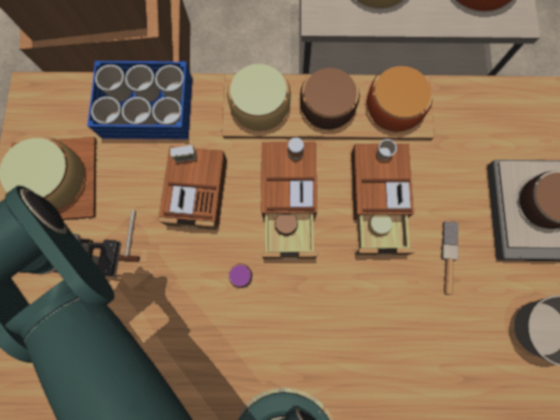

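View pics/sc8.png

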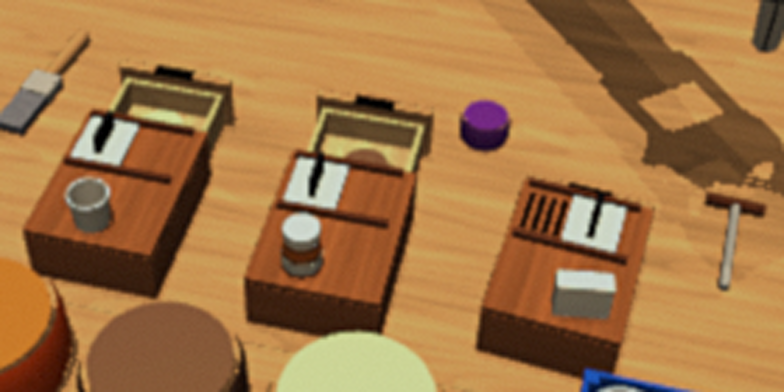

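The orange drawer is shut and its vent is open: slots at scene crop (540,213), tab at (596,213). The other two cases, the hygrometer, trier, brush and purple decoy are in the same places as before, and the arm is clear.

```bash
python3 -c "
from rig import *
print(close_job())"
```

```text
the job is handed in; nothing more can be done
None
```

I pushed the orange cheese's drawer fully shut with closed fingertips, then slid the vent shutter on the same case to the robot's left until it was fully open. I handed the job in at about 18 s.

- **Drawer:** it slid at about 2 N and then met its firm stop, with no further motion at 22 N. Afterwards its front measured 112 mm ahead of the case centre, about where I expected it to be when shut.
- **Vent:** the shutter slid at about 1–2.5 N and then met its stop, with no real further motion at 14 N. The open slots are visible. The depth reading put the tab 18 mm left of the case centre, where fully open should be 15 mm. That camera already read the tab about 4 mm too far left before the move, so I treat the 3 mm difference as camera error.
- **Everything else:** in the last pictures the other two drawers and shutters, the loose objects and the purple look-alike appeared unmoved, and the arm was clear of everything. I touched no cheese; the orange one is now out of sight inside the shut drawer.

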